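# Pop the spent filter cartridge out and stand it in the drip tray

### The job

The round white filter cartridge in the sloping black face of the steel water-filter head is spent. Press it in until its push latch lets go and it springs up, pull it out, and stand it upright, dome up, in the shallow dark steel drip tray; leave the plate, the egg ring, the bottle and the ramekin where they are.

Things in the scene. Friction and masses are not known exactly. Their poses are not given: they have to be found in the camera images.
- cartridge_center (a point): Centre, half-way along the axis, of the loose white plastic filter cartridge: cylinder 40 mm across, 98 mm long, about 0.13 kg; its z axis runs from the flat base to the domed end. The last 10 mm are the dome (18 mm flat on top), too sloped to grip. It sits loosely in the filter head's well, leaning 30 deg from vertical to the head's low front; at first only 9 mm of dome stick out.
- carriage (a joint): Latched spring carriage under the cartridge, m along the well: 0 at the start, negative pressed in (stop -0.009), 0.036 sprung out. Pressing the dome in along its axis 4 mm or more (6 to 8 N) frees the latch; as the press withdraws it rises within 1 s and stays out. 45 mm of cartridge (35 mm straight) then stand out of the face, 53 mm are still in the well.
- dock_mouth (a point): Centre of the well's mouth (43 mm wide) in the sloping black face, 125 mm above the counter. Frame upright, turning with the head: -x points level to its low front edge, y along the face's level direction, z up. The face is flat and slopes 30 deg: its outward normal, which is the axis of well and cartridge, is (-0.5, 0, 0.866) in this frame.
- dock: Steel water-filter head, fixed to the counter: a wedge 156 mm deep (x) and 170 mm wide (y), 80 mm high at the front (-x) and 170 mm at the back, its sloping top face 180 x 170 mm with the cartridge's well in the middle. Origin: centre of its underside; z up.
- tray: Shallow open rectangular dark steel drip tray, fixed to the counter, 150 mm (its x) by 120 mm (its y), walls 18 mm high and 4 mm thick, floor 4 mm thick. Origin: centre of its underside, on the counter; z up.
- egg_ring: Bystander: steel egg ring, 90 mm across and 22 mm high, with a wire handle up to 78 mm high on its +x side, reaching 78 mm from its centre. Origin: centre of its underside.
- oil_bottle: Bystander: clear plastic bottle, 60 mm across, 180 mm high. Origin: centre of its underside.
- plates: Bystander: white plate, 170 mm across, 20 mm high. Origin: centre of its underside.
- ramekin: Bystander: white ramekin, 76 mm across, 45 mm high. Origin: centre of its underside.
Not all that is in view belongs to the job. Of the things shaped like the tray, the steel one is meant.

How it is judged:
By the outcome, as a careful person would: the job done as asked, in the order asked, and still so for the second after the job is handed in, with the robot touching nothing.
It also fails if it takes over 54 s, if anything falls off the work surface, if the arm or the gripper's body presses on something with over 40 N, if the wrist force passes 120 N, or if a joint passes its speed limit or range.

### The arm

A 6-joint arm with a two-finger parallel gripper is mounted at the origin on the work surface. World frame = base frame: x ahead of the robot, y to its left, z up, the work surface at z = 0. Lengths are in m, angles in rad, forces in N, time in s.
With the tool pointing down it reaches from about 0.25 to 0.725 m from the base axis. Payload 4 kg.
Tool frame: the origin (TCP) lies at the very end of the fingers, on their centre line; the grasp point (between the pads) lies bot.grasp_offset behind it (bot.grasp_offset is the distance from the TCP to the grasp point, in m); z points along the fingers, y is the direction in which the jaws open and shut (so a half turn about z gives the same grasp; the last joint's range is limited). The gripper opens to 85 mm and grips with 20 to 120 N. Pads are 22 mm wide; open, the fingers measure 114 mm over their backs; the gripper's body (76 mm by 85 mm) begins 54 mm behind the grasp point. The pads swing forward as they close: fully open they stand 13 mm farther back than shut.
Start: joints at [-1.187, 0.241, 0.005, 1.335, 0, 1.571], TCP at [0.187, -0.464, 0.231] pointing down, gripper open.
Joint ranges: [-2.72, 2.72], [-1.05, 1.87], [-1.09, 1.28], [-1.99, 2.15], [-1.42, 1.44], [-3.14, 3.14]. Speed limits (rad/s): [2.79, 2.79, 3.14, 3.14, 3.14, 3.14].

### API

Orientations are given as a unit quaternion [x, y, z, w].
In Python, from workcell import bot gives the robot as it stands. The module is installed in compiled form; this text tells all that it offers.
- The arm moves only by the shell command python3 -m jog 'ROWS' [OPENING]. ROWS is JSON, a list that holds one entry, the list of rows, each a list of 6 numbers: the shift along the tool's x, y, z in m, then the turn, a rotation vector about the tool's x, y, z in degrees. In form: [[[dx, dy, dz, wx, wy, wz], ...]]. A call has 1 to 12 rows; each row shifts and turns the pose as measured when the row begins, along the tool's axes as they then stand; what a row does not reach is not made up. A row lasts 1/8 s, in which the tool goes at most 62.5 mm and 10.7 degrees, less where a joint would pass 70% of its speed; a pose out of reach is approached as far as the arm can. A call is refused whole if a number of a shift passes 0.0625 or a number of a turn 10.7, either way. A call with a gripper value outside its range is refused whole. OPENING is the finger opening in m, from 0 to 0.0854, set as the call begins (- or left out, the last holds). The fingers move at their own pace and stop on an object; the grip force is fixed at half the most. Time passes only in rows, so rows that do not move let the fingers close. It gives the time, the measured TCP pose, the force and the opening at its end, in the units of the state.
- bot.get_obs(): the state, without advancing time (a new reading comes with each control period).
- bot.camera(name): name is "side" or "top" or "wrist"; returns a dict with "pixels" (384x512x3 uint8, red, green, blue), "fx", "fy", "cx", "cy" (pixels), "rvec" (rotation vector, rad) and "tvec" (3), from world to camera coordinates, as OpenCV has them. Camera axes: x right, y down, z forward; pixel columns grow to the right and rows downward; lengths in m; the calibration is good to about 2 mm. A picture is of the moment at which its call begins. There is no depth.
- bot.job_done(): hands the job in, once; it reports no verdict.
The state is a dict: "clock": time; "joint_pos": joint angles; "joint_vel": joint speeds; "tau": joint torques, N m; "eef_pos": TCP position; "tool_rot": TCP orientation; "ft_force": force on the tool from outside, world axes, zero at the start; "ft_torque": the same for the moment, N m; "grip_width": finger opening in m.
Only numpy, scipy, OpenCV 4.12 (cv2) and the standard library are available. Lean on these libraries where they do the work, as an engineer would, in place of code of your own. Each camera call takes 0.05 s, during which the arm holds its last target. There are 200 camera calls.

## Working session

There is one attempt and no reset: what is moved stays moved. The work goes in short steps, Python scripts to look and compute and a shell command to move; the robot and the scene stay as the last step left them, time stands still between calls to the robot, and variables do not carry over. Pictures are saved under pics/ and viewed, on a budget of 10 in all, crops included, one or two more only if the job needs it, and the job is handed in when it is done.

```bash
mkdir -p pics
cat > h.py <<'E'
import numpy as np, cv2
from scipy.spatial.transform import Rotation as R
from workcell import bot
def shot(n,f=None):
    c=bot.camera(n)
    if f: cv2.imwrite('pics/'+f,c['pixels'][:,:,::-1])
    return c
def ray(c,u,v):
    Rm=R.from_rotvec(c['rvec']).as_matrix(); o=-Rm.T@c['tvec']
    d=Rm.T@np.array([(u-c['cx'])/c['fx'],(v-c['cy'])/c['fy'],1]); return o,d
def onz(c,u,v,z):
    o,d=ray(c,u,v); return o+d*(z-o[2])/d[2]
def proj(c,p):
    q=R.from_rotvec(c['rvec']).as_matrix()@np.array(p)+c['tvec']; return np.array([c['fx']*q[0]/q[2]+c['cx'],c['fy']*q[1]/q[2]+c['cy']])
E
python3 - <<'E'
from h import *
a=shot('top');b=shot('side')
import pickle;pickle.dump((a,b),open('c.pkl','wb'))
cv2.imwrite('pics/a.png',a['pixels'][:,:,::-1]);cv2.imwrite('pics/b.png',b['pixels'][:,:,::-1])
for c in(a,b):print(ray(c,256,192),c['fx'])
print(bot.get_obs(),bot.grasp_offset)
E
```

```text
(array([ 0.43956421, -0.00948335,  1.47716761]), array([ 0.10152844, -0.00818836, -0.99495665])) 469.1996884658679
(array([0.1168344 , 0.64303505, 0.73465416]), array([ 0.44016983, -0.64029393, -0.62960065])) 362.1559021384146
{'clock': 0.1, 'joint_pos': array([-1.18701872e+00,  2.41363347e-01,  3.86475141e-03,  1.33518530e+00,
       -5.51823295e-06,  1.57083493e+00]), 'joint_vel': array([ 1.52333092e-03, -1.76614653e-03,  4.84333817e-03,  4.58216130e-05,
        4.20232863e-04,  2.64189509e-04]), 'tau': array([ 1.49572192e-03, -3.73137259e+01,  2.53010094e+01,  1.08707426e-02,
        1.05464548e-05, -1.00248488e-05]), 'eef_pos': array([ 0.18700279, -0.46311236,  0.23049134]), 'tool_rot': array([ 9.81649009e-01,  1.90694341e-01, -1.82718489e-04, -9.25931402e-04]), 'ft_force': array([0.07486254, 0.86915868, 0.02021095]), 'ft_torque': array([ 0.01128149, -0.02049169,  0.00246452]), 'grip_width': 0.08534761122035692} 0.0187
```

View pics/a.png

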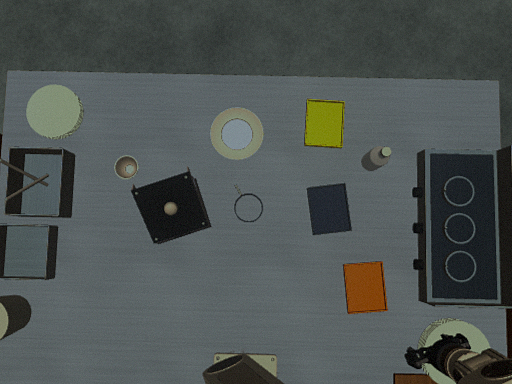

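View pics/b.png

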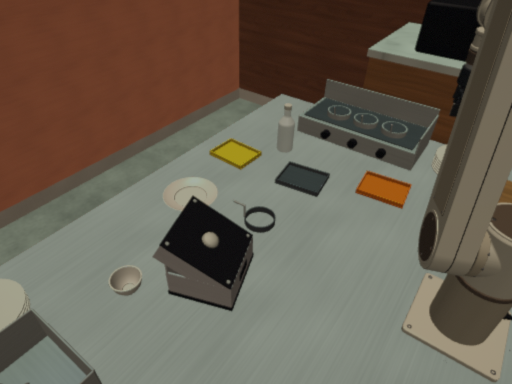

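The top view shows the dock at (172,207), the dome at (171,209), the dark steel tray at (329,209) and the egg ring at (248,207). The side view shows the dome at (210,240) and the tray at (302,179). I'll measure these next and enlarge the dock.

Run:
```python
from h import *
import pickle
a,b=pickle.load(open('c.pkl','rb'))
A=a['pixels'];B=b['pixels']
ca=cv2.resize(A[155:255,120:220,::-1],(400,400),interpolation=cv2.INTER_CUBIC)
cb=cv2.resize(B[190:310,150:260,::-1],(400,436),interpolation=cv2.INTER_CUBIC)
o=np.zeros((436,800,3),np.uint8);o[:400,:400]=ca;o[:,400:]=cb
cv2.imwrite('pics/c.png',np.clip(o*1.6,0,255).astype(np.uint8))
def cen(I,x0,y0,x1,y1,f):
    m=np.zeros(I.shape[:2],np.uint8);m[y0:y1,x0:x1]=f(I[y0:y1,x0:x1].astype(int))
    n,l,s,c=cv2.connectedComponentsWithStats(m);k=1+s[1:,4].argmax();return c[k],s[k],(l==k)
for c,I,box in((a,A,(155,195,187,222)),(b,B,(195,225,225,255))):
    p,s,m=cen(I,*box,lambda q:q.sum(2)>240);print('dome',p,s); 
    if c is a: da=p
    else: db=p
print('z plane',onz(a,*da,.130),onz(b,*db,.130))
o1,d1=ray(a,*da);o2,d2=ray(b,*db)
t=np.linalg.lstsq(np.c_[d1,-d2],o2-o1,rcond=None)[0];print('tri',o1+t[0]*d1,o2+t[1]*d2)
print(A[209,329],A[209,290],B[179,302],A[190,150])
p,s,m=cen(A,295,170,365,245,lambda q:(q.sum(2)<190));print(p,s)
r=cv2.minAreaRect(np.argwhere(m)[:,::-1].astype(np.float32));bx=cv2.boxPoints(r);print(r)
w=np.array([onz(a,u,v,.018) for u,v in bx]);print(w,w.mean(0),np.linalg.norm(w-np.roll(w,1,0),axis=1))
print('ring',onz(a,248,207,.022),'bottle',onz(a,381,155,.1),'base',onz(a,245,365,0))
p,s,m=cen(A,125,160,220,250,lambda q:(q.sum(2)<150));r=cv2.minAreaRect(np.argwhere(m)[:,::-1].astype(np.float32));print('dock',r,cv2.boxPoints(r))
```

```text
dome [169.56701031 207.73195876] [164 203  12  11  97]
dome [209.72826087 239.01630435] [202 232  16  15 184]
z plane [0.52585612 0.22727058 0.13      ] [0.52420428 0.23026592 0.13      ]
tri [0.52606624 0.22784707 0.12671965] [0.52637504 0.22806639 0.12677797]
[37 42 51] [100 107 110] [53 60 57] [24 26 24]
[328.71193634 208.81856764] [ 307  183   45   52 1885]
((328.7846374511719, 208.7769317626953), (48.1254768371582, 39.56707763671875), 82.87498474121094)
[[ 0.60661814 -0.17796808  0.018     ]
 [ 0.62483846 -0.30046223  0.018     ]
 [ 0.47631518 -0.31931253  0.018     ]
 [ 0.45834651 -0.1980573   0.018     ]] [ 0.54152957 -0.24895003  0.018     ] [0.14962637 0.12384182 0.14971472 0.12257938]
ring [0.54064696 0.00237742 0.022     ] bottle [ 0.69886242 -0.38927032  0.1       ] base [0.05893081 0.00042569 0.        ]
dock ((170.50001525878906, 206.5), (62.613094329833984, 65.1429214477539), 71.56504821777344) [[129.70001 187.1    ]
 [191.5     166.5    ]
 [211.30002 225.9    ]
 [149.50003 246.5    ]]
```

View pics/c.png

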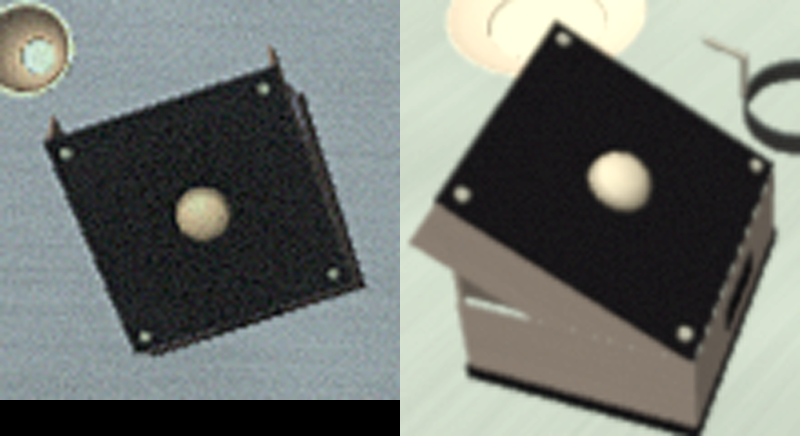

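Run:
```python
from h import *
import pickle
a,b=pickle.load(open('c.pkl','rb'))
T=np.array([(65,153),(263,89),(333,273),(145,337)])/4+[120,155]
S=np.array([(462,194),(563,38),(757,165),(685,333)])
S=np.c_[(S[:,0]-400)/400*110+150,S[:,1]/436*120+190]
P=[]
for p,q in zip(T-.4,S-.4):
    o1,d1=ray(a,*p);o2,d2=ray(b,*q)
    t=np.linalg.lstsq(np.c_[d1,-d2],o2-o1,rcond=None)[0];P.append((o1+t[0]*d1+o2+t[1]*d2)/2);print(P[-1],np.linalg.norm(o1+t[0]*d1-o2-t[1]*d2))
P=np.array(P);print(P.mean(0));n=np.linalg.svd(P-P.mean(0))[2][2];n*=np.sign(n[2]);print(n,np.degrees(np.arccos(n[2])),np.degrees(np.arctan2(n[1],n[0])))
print(np.linalg.norm(P-np.roll(P,1,0),axis=1))
```

```text
[0.56378989 0.31797494 0.16625972] 0.001376326595494856
[0.61261351 0.18048761 0.16694603] 0.0023824694334445705
[0.48640402 0.13453636 0.08784468] 0.0008694401523469484
[0.43665083 0.27196174 0.08880305] 0.002291168207162367
[0.52486456 0.22624016 0.12746337]
[-0.47253118 -0.17029957  0.86470361] 30.151121123929872 -160.18090957227727
[0.15582391 0.14590059 0.15587616 0.14615756]
```

```bash
cat >> h.py <<'E'
M=np.array([.526,.227,.125]);ph=np.radians(-160.2)
N=np.array([.5*np.cos(ph),.5*np.sin(ph),.866])
def tiltrot(s):
    y=s*np.array([-np.sin(ph),np.cos(ph),0]);z=-N/np.linalg.norm(N);return R.from_matrix(np.c_[np.cross(y,z),y,z])
def downrot(yaw):
    y=np.array([np.cos(yaw),np.sin(yaw),0]);z=np.array([0,0,-1.]);return R.from_matrix(np.c_[np.cross(y,z),y,z])
def go(p,Rt=None):
    o=bot.get_obs();Rc=R.from_quat(o['tool_rot']);d=Rc.inv().apply(np.array(p)-o['eef_pos'])
    print('shift mm',np.round(d*1e3,1),'turn deg',None if Rt is None else np.round(np.degrees((Rc.inv()*Rt).as_rotvec()),2))
    return o
def cart():
    o=bot.get_obs();q=o['eef_pos']-M;h=q@N;l=q-h*N;Rc=R.from_quat(o['tool_rot'])
    print('axial mm',h*1e3,'lateral(tool)',np.round(Rc.inv().apply(l)*1e3,1),'F axial',o['ft_force']@N,'F',o['ft_force'],'w',o['grip_width'],'t',o['clock'])
E
python3 - <<'E'
from h import *
for s in(1,-1): o=go(M+.12*N,tiltrot(s))
E
```

```text
shift mm [ 512.8 -515.3    2.5] turn deg [-0.68 30.    2.11]
shift mm [ 512.8 -515.3    2.5] turn deg [ -46.05   -1.04 -171.85]
```

```bash
python3 -m jog '[[[0.0427,-0.0429,0,0,0,0],[0.0427,-0.0429,0,0,0,0],[0.0427,-0.0429,0,0,0,0],[0.0427,-0.0429,0,0,0,0],[0.0427,-0.0429,0,0,0,0],[0.0427,-0.0429,0,0,0,0],[0.0427,-0.0429,0,0,0,0],[0.0427,-0.0429,0,0,0,0],[0.0427,-0.0429,0,0,0,0],[0.0427,-0.0429,0,0,0,0],[0.0427,-0.0429,0,0,0,0],[0.0427,-0.0429,0,0,0,0]]]' 0
python3 -m jog '[[[0,0,0,0,10,0.7],[0,0,0,0,10,0.7],[0,0,0,0,10,0.7],[0,0,0,0,0,0]]]'
python3 -c "
from h import *
go(M+.12*N,tiltrot(1));cart()"
```

```text
clock: 1.6
eef_pos: [0.4827, 0.209, 0.2287]
tool_rot: [0.98, 0.199, -0.001, -0.007]
ft_force: [0.5, -1.1, 0.4]
grip_width: -0.0002
clock: 2.1
eef_pos: [0.4873, 0.2012, 0.207]
tool_rot: [0.951, 0.184, 0.24, -0.062]
ft_force: [-0.2, -0.8, -0.1]
grip_width: 0.0
shift mm [ -2.3 -12.4 -25.8] turn deg [-2.68  1.35  1.37]
axial mm 93.58450266884658 lateral(tool) [ 1.7 11.2 -0.6] F axial 0.14355020006375627 F [-0.22047712 -0.75719796 -0.10209812] w 4.129207801401228e-05 t 2.1
```

```bash
python3 -m jog '[[[-0.002,-0.0124,-0.0258,0,0,0],[0,0,0,-2.7,1.35,1.4],[0,0,0,0,0,0]]]'
python3 - <<'E'
from h import *
go(M+.12*N,tiltrot(1));cart()
c=shot('wrist');s=shot('side')
o=np.hstack([c['pixels'][:,:,::-1],s['pixels'][130:322,130:322,::-1].repeat(2,0).repeat(2,1)[:,:288]]);cv2.imwrite('pics/d.png',o)
print('mouth in wrist',proj(c,M),proj(c,M+.009*N))
I=c['pixels'].astype(int)
m=(I.sum(2)>330).astype(np.uint8);n,l,st,ce=cv2.connectedComponentsWithStats(m)
for k in range(1,n):
    if st[k,4]>80:print(st[k],ce[k])
E
```

```text
clock: 2.48
eef_pos: [0.4796, 0.1873, 0.2317]
tool_rot: [0.949, 0.179, 0.255, -0.048]
ft_force: [-0.5, 0.5, 0.2]
grip_width: -0.0002
shift mm [ -3.4 -21.7   1.2] turn deg [-0.81 -0.09  1.35]
axial mm 120.92181619108 lateral(tool) [ 3.4 21.7 -0.3] F axial 0.3087082445469222 F [-0.52653594  0.54138438  0.17632585] w -0.00019067652342116682 t 2.475
mouth in wrist [236.31888475 184.80031393] [235.49026201 187.40420098]
[  0   0  40  57 828] [12.55072464 24.5       ]
[     0      0    512    371 111166] [276.19133548 150.45432956]
[ 220  164   39   41 1274] [239.11381476 184.31318681]
[243 224  12  40 359] [249.17827298 242.04178273]
[261 224  12  41 357] [266.2464986  242.07843137]
[203 266  17   7  83] [210.34939759 268.3253012 ]
[252 300  13  25 263] [257.92395437 312.89353612]
[153 305  24  23 239] [164.76569038 315.55648536]
[340 305  23  23 235] [350.69361702 315.39574468]
```

View pics/d.png

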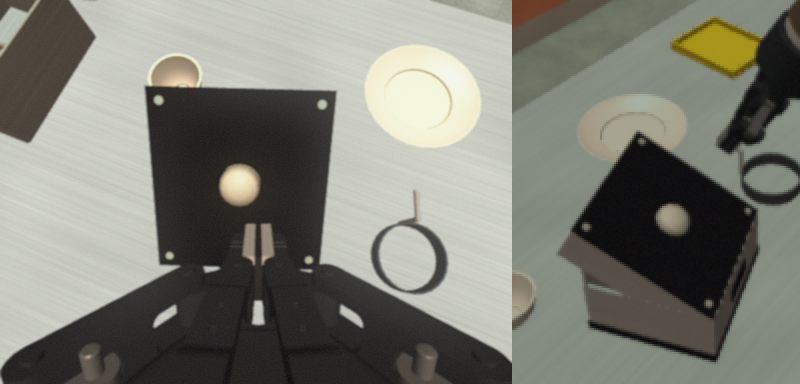

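The wrist view shows the dome at (239,184). The screw diagonals cross at (239,186), about 3 px right of the predicted mouth. I'll refine the mouth position and check it against the fingertip projection.

Run:
```python
from h import *
c=shot('wrist');o=bot.get_obs()
print('tcp proj',proj(c,o['eef_pos']))
ob,d=ray(c,239,186.4);t=((M-ob)@N)/(d@N);m=ob+t*d;print('M new',m)
go(m+.12*N,tiltrot(1))
P=[ob2+((M-ob2)@N)/(d2@N)*d2 for ob2,d2 in (ray(c,*p) for p in((158,100),(322,104),(308,260),(169,256)))]
print(np.mean(P,0),np.linalg.norm(P[0]-P[1]),np.linalg.norm(P[1]-P[2]));e=P[1]-P[0]+P[2]-P[3];print('edge yaw',np.degrees(np.arctan2(e[1],e[0])))
```

```text
tcp proj [256.24465138 238.84340212]
M new [0.52586669 0.22463574 0.12446519]
shift mm [ -4.5 -19.2   0.9] turn deg [-0.86 -0.07  1.36]
[0.52597981 0.22463055 0.12452563] 0.14695289637107997 0.1571973726119152
edge yaw -70.190802453396
```

```bash
sed -i 's/\.526,\.227,\.125/.526,.225,.1247/' h.py; python3 -m jog '[[[-0.004,-0.019,0,-0.9,0,1.4],[0,0,0.03,0,0,0],[0,0,0.03,0,0,0],[0,0,0,0,0,0]]]'
python3 -c "
from h import *
go(M+.02*N,tiltrot(1));cart()"
```

```text
clock: 3.12
eef_pos: [0.5055, 0.1972, 0.1757]
tool_rot: [0.949, 0.179, 0.254, -0.049]
ft_force: [-0.8, -0.3, -0.1]
grip_width: 0.0001
shift mm [ -0.2 -18.6  38.8] turn deg [-0.88 -0.    1.26]
axial mm 58.532977632759774 lateral(tool) [ 0.2 19.2 -0.3] F axial 0.34388620097104555 F [-0.78705214 -0.26204649 -0.08170606] w 0.0001488935570641926 t 3.125
```

```bash
for i in 1 2; do python3 -m jog '[[[0,-0.01,0,0,0,0],[0,0,0,0,0,0]]]' >/dev/null
python3 -c "
from h import *
go(M+.02*N,tiltrot(1))"; done
```

```text
shift mm [ -0.7 -13.6  39.8] turn deg [-1.15 -0.04  1.69]
shift mm [-2.2 -8.5 41.3] turn deg [-1.43 -0.21  2.13]
```

```bash
python3 -m jog '[[[-0.002,-0.008,0,-1,0,1.5],[-0.001,-0.006,0.01,-1,0,1.5],[0,0,0,0,0,0]]]' >/dev/null
python3 -c "
from h import *
go(M+.02*N,tiltrot(1));cart()"
```

```text
shift mm [  0.6 -22.5  31. ] turn deg [-0.59 -0.27  0.99]
axial mm 50.81095367663556 lateral(tool) [-0.8 22.8 -0.2] F axial 0.43426139942394565 F [-0.94352978  0.54792447  0.09606037] w 7.297335482377344e-05 t 4.0
```

```bash
cat > s.py <<'E'
from h import *
import sys
for i in range(int(sys.argv[1])): bot.camera('top')
go(M+float(sys.argv[2])*N,tiltrot(1));cart()
E
python3 -m jog '[[[0.0006,-0.0225,0,-0.6,-0.3,1]]]' >/dev/null; python3 s.py 0 .02; python3 s.py 3 .02
```

```text
shift mm [  0.6 -18.4  30.8] turn deg [-0.83  0.09  1.32]
axial mm 50.534625140924895 lateral(tool) [-0.5 18.9 -0.3] F axial -0.002779231457740053 F [ 0.32077795 -0.09324958  0.15281073] w -0.0002295545111857407 t 4.125
shift mm [ -0.  -18.1  31. ] turn deg [-0.84  0.03  1.36]
axial mm 50.74697938361206 lateral(tool) [ 0.  18.5 -0.3] F axial -0.39508211706846386 F [ 0.33232158  0.53108876 -0.17181833] w -0.0001619285818186211 t 4.275
```

```bash
python3 -c "
from h import *
print(bot.get_obs()['joint_pos'])"; python3 -m jog '[[[0,-0.018,0,0,0,0]]]' >/dev/null; python3 s.py 2 .02;python3 -c "
from h import *
print(bot.get_obs()['joint_pos'])"
```

```text
[ 3.72222580e-01  3.30482453e-02 -5.66024339e-01  4.48654480e-01
  1.41892540e-03  3.14100399e+00]
shift mm [-0.2 -8.9 31.1] turn deg [-1.35  0.02  2.14]
axial mm 50.89912710066533 lateral(tool) [ 0.2  9.6 -0.2] F axial 0.03360060700053725 F [-0.26866387  0.0508798  -0.09719661] w 7.651987245864559e-06 t 4.5
[ 3.88027143e-01  3.33043912e-02 -5.65428028e-01  4.48752834e-01
  2.29537358e-03  3.14102175e+00]
```

The last joint sits at its limit (3.14), which blocked those corrections. The jaw direction about the axis is free, so I'll turn −90° about tool z.

```bash
sed -i 's/^go(M.*/go(M+float(sys.argv[2])*N,tiltrot(1)*R.from_euler("z",-90,degrees=True));cart()/' s.py
python3 -m jog '[[[0,0,0,0,0,-10],[0,0,0,0,0,-10],[0,0,0,0,0,-10],[0,0,0,0,0,-10],[0,0,0,0,0,-10],[0,0,0,0,0,-10],[0,0,0,0,0,-10],[0,0,0,0,0,-10],[0,0,0,0,0,-9]]]' >/dev/null;python3 s.py 2 .02
```

```text
shift mm [ 6.7 -0.4 31.8] turn deg [ 0.08 -1.44  3.99]
axial mm 51.610119882272 lateral(tool) [-7.5  0.3 -0.2] F axial 0.7614755664633627 F [-0.00959882  0.73693373  1.01821431] w 0.00022014042962916733 t 5.725
```

```bash
python3 -m jog '[[[0.0067,0,0,0,-1.4,4]]]' >/dev/null;python3 s.py 2 .02
```

```text
shift mm [-0.1 -0.4 31.9] turn deg [ 0.08 -0.09 -0.08]
axial mm 51.861347482805115 lateral(tool) [ 0.   0.4 -0. ] F axial 0.21913638512522374 F [-0.01644737  0.45280986  0.33266838] w -0.00037761064632923797 t 5.95
```

```bash
python3 -m jog '[[[0,0,0.02,0,0,0],[0,0,0.012,0,0,0]]]' >/dev/null;python3 s.py 2 .004; python3 -m jog '[[[0,0,0.006,0,0,0]]]' >/dev/null;python3 s.py 2 .004
```

```text
shift mm [-0.3 -1.3 15.7] turn deg [ 0.16 -0.13 -0.1 ]
axial mm 19.665878382257706 lateral(tool) [0.2 1.2 0. ] F axial 0.2162085838869662 F [-0.45135989 -0.11576411 -0.01817111] w 0.00020298734784453772 t 6.3
shift mm [-0.1 -0.9  9.3] turn deg [ 0.12 -0.13 -0.11]
axial mm 13.343824611811561 lateral(tool) [0.1 0.9 0. ] F axial 0.2298482714491629 F [-0.06895364 -1.25823241 -0.0181245 ] w 0.00019421103785348588 t 6.525
```

```bash
for i in 1 2 3; do python3 -m jog '[[[0,0,0.0035,0,0,0]]]' >/dev/null;python3 s.py 2 .004; done
```

```text
shift mm [-0.  -1.2  5.8] turn deg [ 0.15 -0.12 -0.12]
axial mm 9.839446323960011 lateral(tool) [0.  1.2 0. ] F axial -0.0361639963491163 F [ 0.72628912 -0.06998822  0.33909689] w -0.00014083862043246775 t 6.75
shift mm [ 0.2 -1.3  2.7] turn deg [ 0.17 -0.09 -0.13]
axial mm 6.680074265580976 lateral(tool) [-0.2  1.3  0. ] F axial 5.92551631871351 F [-3.58331363 -2.31910758  4.4422587 ] w -0.00023394061595182443 t 6.975
shift mm [ 0.3 -1.4 -0.5] turn deg [ 0.18 -0.08 -0.13]
axial mm 3.492704747510081 lateral(tool) [-0.3  1.4  0. ] F axial 6.098838736374349 F [-2.88970713 -2.24402323  5.0338752 ] w -0.00013396900243824807 t 7.2
```

```bash
python3 -m jog '[[[0,0,0.0015,0,0,0],[0,0,0.0006,0,0,0]]]';  python3 -m jog '[[[0,0,-0.02,0,0,0],[0,0,-0.03,0,0,0],[0,0,-0.03,0,0,0],[0,0,-0.02,0,0,0],[0,0,0,0,0,0],[0,0,0,0,0,0],[0,0,0,0,0,0],[0,0,0,0,0,0]]]' 0.0854
python3 s.py 1 .08
python3 - <<'E'
from h import *
c=shot('wrist');s=shot('side')
o=np.hstack([c['pixels'][:,:,::-1],s['pixels'][130:322,130:322,::-1].repeat(2,0).repeat(2,1)[:,:288]]);cv2.imwrite('pics/e.png',o)
print('top in wrist',proj(c,M+.045*N))
E
```

```text
clock: 7.45
eef_pos: [0.5264, 0.2248, 0.1273]
tool_rot: [0.556, 0.789, 0.214, 0.149]
ft_force: [-4.7, -1.3, 5.0]
grip_width: -0.0002
clock: 8.45
eef_pos: [0.4773, 0.2074, 0.2125]
tool_rot: [0.556, 0.79, 0.212, 0.147]
ft_force: [-0.5, 0.6, 0.0]
grip_width: 0.0855
shift mm [-0.   1.  21.9] turn deg [-0.07 -0.13 -0.1 ]
axial mm 101.86079847624825 lateral(tool) [-0. -1. -0.] F axial 0.006259845412309949 F [ 0.52721935 -0.30759376  0.23347377] w 0.08555488438147932 t 8.5
top in wrist [259.71663641 203.21353691]
```

View pics/e.png

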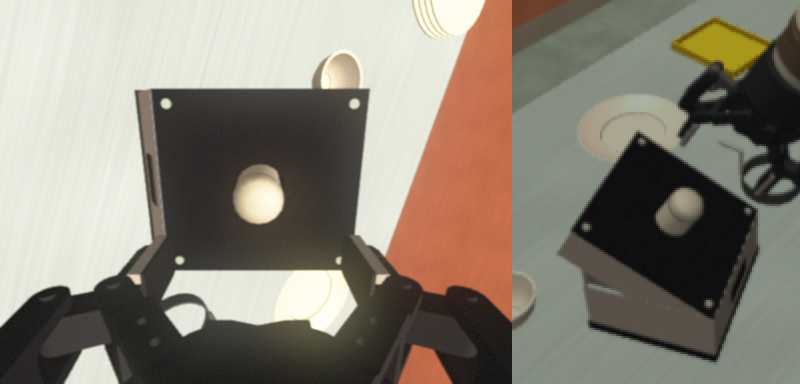

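The cartridge has sprung out: its dome is at (258,200) in the wrist view, and the side view shows a tall stub. Next I'll descend around it.

```bash
python3 -m jog '[[[0,0.001,0.03,0,0,0],[0,0,0.03,0,0,0],[0,0,0.02,0,0,0],[0,0,0.013,0,0,0]]]' >/dev/null;python3 s.py 2 .004
```

```text
shift mm [-0.3 -2.   3.2] turn deg [ 0.12 -0.15 -0.12]
axial mm 7.184335040480781 lateral(tool) [0.3 2.  0. ] F axial 0.24388644486198308 F [-1.01320977 -0.20470722 -0.30882147] w 0.08559648216160039 t 9.2
```

```bash
python3 -m jog '[[[-0.0003,-0.002,0.003,0,0,0]]]' >/dev/null;python3 s.py 1 .004; python3 -m jog '[[[0,0,0,0,0,0],[0,0,0,0,0,0],[0,0,0,0,0,0],[0,0,0,0,0,0],[0,0,0,0,0,0],[0,0,0,0,0,0]]]' 0;python3 s.py 1 .004
```

```text
shift mm [0.  0.3 0.2] turn deg [ 0.11 -0.15 -0.11]
axial mm 4.156784782000281 lateral(tool) [-0.  -0.3 -0. ] F axial -0.16515712160988927 F [-0.31419561  0.12133383 -0.33766425] w 0.08553170620956484 t 9.375
clock: 10.12
eef_pos: [0.5236, 0.2242, 0.1298]
tool_rot: [0.556, 0.79, 0.214, 0.149]
ft_force: [-0.2, -0.9, -0.6]
grip_width: 0.0386
shift mm [-0.  -0.4  1.7] turn deg [ 0.23 -0.16 -0.11]
axial mm 5.6995600490685705 lateral(tool) [0.  0.4 0. ] F axial -0.056418876610671465 F [-0.08931807 -0.75819743 -0.26195475] w 0.038623576456631094 t 10.175
```

```bash
python3 -m jog '[[[0,0,-0.01,0,0,0],[0,0,-0.012,0,0,0],[0,0,-0.014,0,0,0],[0,0,-0.014,0,0,0],[0,0,-0.014,0,0,0],[0,0,-0.014,0,0,0],[0,0,-0.014,0,0,0],[0,0,-0.014,0,0,0],[0,0,-0.014,0,0,0]]]';python3 s.py 1 .12
python3 - <<'E'
from h import *
c=shot('wrist');s=shot('side')
o=np.hstack([c['pixels'][:,:,::-1],s['pixels'][100:292,110:302,::-1].repeat(2,0).repeat(2,1)[:,:288]]);cv2.imwrite('pics/f.png',o)
T=np.array([.5415,-.249,.22])
for y in (90,-70,110,20,-90,70): print(y);go(T,downrot(np.radians(y)))
E
```

```text
clock: 11.3
eef_pos: [0.4605, 0.201, 0.2412]
tool_rot: [0.556, 0.79, 0.214, 0.148]
ft_force: [0.4, 0.4, -0.1]
grip_width: 0.0384
shift mm [ 0.3  0.8 17.3] turn deg [ 0.36 -0.19 -0.11]
axial mm 137.3370802160058 lateral(tool) [-0.4 -0.9 -0. ] F axial 0.6190579270319572 F [-1.00897385 -1.1589252  -0.05991926] w 0.03841850586898002 t 11.35
90
shift mm [-451.   -76.7  -21.8] turn deg [ 26.54  18.38 -68.52]
-70
shift mm [-451.   -76.7  -21.8] turn deg [ 23.64 -23.89  87.45]
110
shift mm [-451.   -76.7  -21.8] turn deg [ 23.91  23.67 -87.95]
20
shift mm [-451.   -76.7  -21.8] turn deg [30.34 -0.16 -0.25]
-90
shift mm [-451.   -76.7  -21.8] turn deg [ 20.16 -29.11 106.81]
70
shift mm [-451.   -76.7  -21.8] turn deg [ 28.45  13.09 -49.05]
```

View pics/f.png

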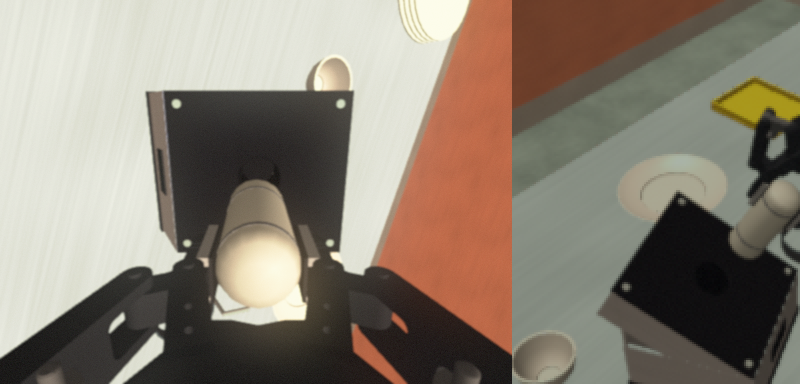

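The cartridge is clear of the well and held (wrist view: dome at (258,262), empty mouth at (258,172)). Now I'll turn upright.

```bash
cat > t.py <<'E'
from h import *
import sys
for i in range(int(sys.argv[1])): bot.camera('top')
o=go([.5415,-.249,float(sys.argv[2])],downrot(np.radians(20)));print(o['eef_pos'],o['joint_pos'].round(2),o['ft_force'].round(1),o['grip_width'],o['clock'])
E
python3 -m jog '[[[0,0,-0.01,0,0,0],[0,0,0,10,0,0],[0,0,0,10,0,0],[0,0,0,10,0,0]]]' >/dev/null;python3 t.py 1 .22
```

```text
shift mm [-450.5  -65.6   24.8] turn deg [-1.59 -0.16 -0.19]
[0.45121152 0.19729223 0.24426699] [0.41 0.24 0.04 1.4  0.   1.63] [ 7.1  2.7 -4.2] 0.03830292667602753 12.0
```

```bash
python3 -m jog '[[[-0.03,-0.005,0,-1.6,0,0],[-0.04,-0.006,0,0,0,0],[-0.045,-0.007,0,0,0,0],[-0.045,-0.007,0,0,0,0],[-0.045,-0.007,0,0,0,0],[-0.045,-0.007,0,0,0,0],[-0.045,-0.007,0,0,0,0],[-0.045,-0.007,0,0,0,0],[-0.045,-0.006,0,0,0,0],[-0.035,-0.004,0,0,0,0],[-0.02,-0.004,0,0,0,0]]]' >/dev/null;python3 t.py 2 .22
```

```text
shift mm [ 2.2 -1.2 19.1] turn deg [0.17 0.08 0.03]
[ 0.54331886 -0.25063948  0.23912253] [-0.43  0.44  0.3   1.43  0.    0.79] [-0.   0.2 -0.6] 0.03888600265933307 13.475
```

```bash
python3 -m jog '[[[0.002,-0.001,0.03,0,0,0],[0,0,0.04,0,0,0],[0,0,0.04,0,0,0],[0,0,0.03,0,0,0],[0,0,0.02,0,0,0]]]' >/dev/null;python3 t.py 2 .063
python3 - <<'E'
from h import *
s=shot('side');c=shot('wrist')
o=np.hstack([c['pixels'][:,:,::-1],s['pixels'][80:272,220:364,::-1].repeat(2,0).repeat(2,1)[:,:288]]);cv2.imwrite('pics/g.png',o)
E
```

```text
shift mm [-5.6 -3.6 14.3] turn deg [0.39 0.05 0.4 ]
[ 0.54284588 -0.24249589  0.07734426] [-0.42  0.53  0.01  1.05  0.    0.79] [-0.9 -0.2 -2.2] 0.03862732941308365 14.2
```

View pics/g.png

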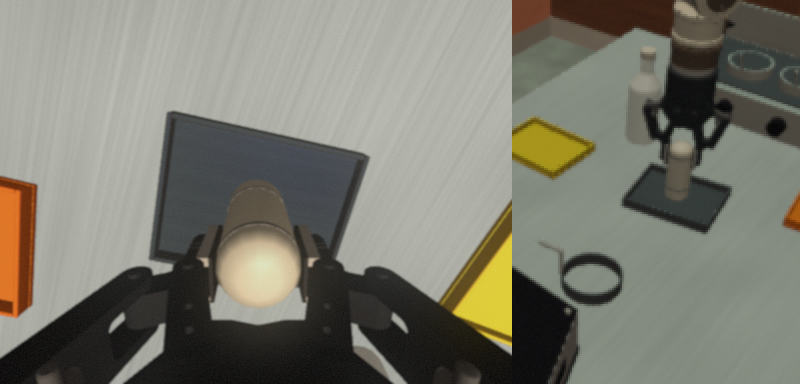

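The held cartridge is above the middle of the dark tray, with its base at about (258,185) in the wrist view. I'll lower it.

```bash
python3 -m jog '[[[-0.005,-0.003,0.006,0.4,0,0.4],[0,0,0.005,0,0,0]]]' >/dev/null;python3 t.py 2 .063; for i in 1 2; do python3 -m jog '[[[0,0,0.002,0,0,0]]]' >/dev/null;python3 t.py 2 .063;done
```

```text
shift mm [ 2.7 -3.7  8.6] turn deg [ 0.4   0.48 -0.  ]
[ 0.54585627 -0.25025502  0.07164429] [-0.43  0.54  0.02  1.04 -0.    0.79] [ 0.4  0.2 -1.2] 0.038170225661046574 14.65
shift mm [ 2.7 -3.6  6.5] turn deg [ 0.4   0.47 -0.01]
[ 0.54576792 -0.25028479  0.06951385] [-0.43  0.54  0.01  1.03 -0.    0.79] [-0.5 -0.4 -1.4] 0.03845638290270493 14.875
shift mm [ 2.6 -3.4  4.2] turn deg [ 0.37  0.45 -0.01]
[ 0.54557149 -0.25020433  0.06721557] [-0.43  0.54  0.01  1.03 -0.    0.79] [-0.1  0.9 -1.8] 0.03848078787488557 15.1
```

```bash
for i in 1 2; do python3 -m jog '[[[0,0,0.002,0,0,0]]]' >/dev/null;python3 t.py 2 .063;done; python3 -m jog '[[[0,0,0.001,0,0,0]]]' >/dev/null;python3 t.py 2 .063
```

```text
shift mm [ 2.3 -3.3  1.8] turn deg [ 0.35  0.42 -0.01]
[ 0.5453629  -0.25007846  0.06487064] [-0.43  0.54  0.01  1.03 -0.    0.79] [ 0.8  0.4 -1.6] 0.038348516539118215 15.325
shift mm [ 2.4 -3.3 -0.3] turn deg [ 0.35  0.42 -0.01]
[ 0.54540405 -0.25012787  0.06275674] [-0.43  0.55  0.01  1.02 -0.    0.79] [ 0.   0.1 -2.1] 0.038497527764517765 15.55
shift mm [ 2.7 -3.3 -0.5] turn deg [ 0.37  0.47 -0.02]
[ 0.54555758 -0.25040907  0.06257788] [-0.43  0.55  0.01  1.02 -0.    0.79] [-1.2  0.3  4.3] 0.038575276678638394 15.775
```

Contact came at z = 0.0626, which matches the prediction. I'll release and retreat straight up.

```bash
python3 -m jog '[[[0,0,0,0,0,0],[0,0,0,0,0,0],[0,0,0,0,0,0],[0,0,0,0,0,0],[0,0,0,0,0,0]]]' 0.0854; python3 -m jog '[[[0,0,-0.02,0,0,0],[0,0,-0.03,0,0,0],[0,0,-0.04,0,0,0],[0,0,-0.04,0,0,0],[0,0,-0.03,0,0,0],[0,0,0,0,0,0]]]'
python3 - <<'E'
from h import *
s=shot('side');c=shot('wrist')
cv2.imwrite('pics/i.png',np.hstack([c['pixels'][:,:,::-1],s['pixels'][80:272,220:364,::-1].repeat(2,0).repeat(2,1)]))
print(proj(c,[.545,-.250,.102]),proj(c,[.545,-.25,.004]))
E
```

```text
clock: 16.4
eef_pos: [0.5457, -0.2502, 0.0621]
tool_rot: [0.574, 0.819, 0.001, 0.005]
ft_force: [0.0, -0.2, -0.4]
grip_width: 0.0856
clock: 17.15
eef_pos: [0.5436, -0.249, 0.2255]
tool_rot: [0.574, 0.819, 0.0, 0.004]
ft_force: [0.4, 0.6, 0.9]
grip_width: 0.0854
[259.56824651 182.25994051] [258.98645109 162.05107592]
```

View pics/i.png

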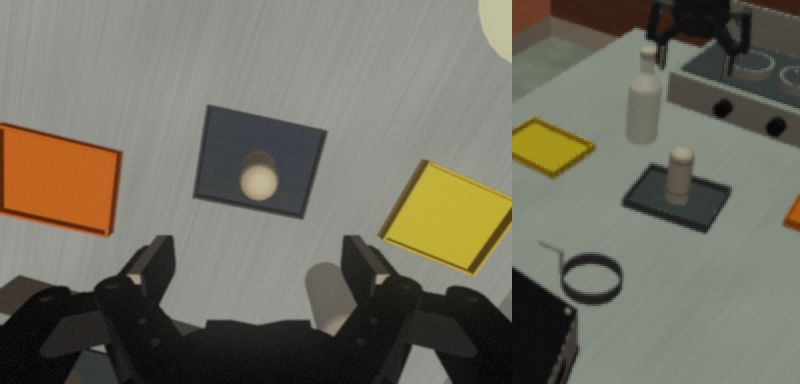

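The cartridge stands upright, dome up, in the dark tray. Its dome is at (259,181) in the wrist view, against a predicted (259.6,182), and the gripper is clear.

Run:
```python
from h import *
import pickle
a,_=pickle.load(open('c.pkl','rb'));n=shot('top')['pixels'].astype(int)
d=np.abs(n-a['pixels'].astype(int)).sum(2)
for k,(x0,y0,x1,y1) in dict(plate=(208,105,266,162),ring=(230,180,266,224),ramekin=(112,152,140,182),bottle=(360,142,395,172)).items():print(k,(d[y0:y1,x0:x1]>60).mean().round(3))
bot.job_done()
```

```text
plate 0.0
ring 0.0
ramekin 0.0
bottle 0.199
the job is handed in; nothing more can be done
```

The job is done and handed in after about 17 s of the 54 s allowed. The spent cartridge now stands upright, dome up, near the middle of the dark steel drip tray.

- **Press and pull:** I pressed the dome about 6 mm along its axis at about 6 N. It sprang out, and I gripped it and pulled it straight out of the well.
- **Placing:** The base touched the tray floor at the height I had predicted. After release, the wrist and side pictures showed it standing on its own with the gripper clear, and the dome about 1 px from where I expected it.
- **Bystanders:** Comparing top views from before and after, the plate, egg ring and ramekin areas had not changed.
- **Check that disagreed:** In the same comparison, about 20% of the bottle area changed. I think this is the raised arm or its shadow covering that area, because the side pictures show the bottle in the same place (about pixel (286,130)) before and after. I did not check it any further.
- **Snag along the way:** The last wrist joint was at its limit during the first approach and blocked my sideways corrections. Turning the tool 90° about its axis fixed it.

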